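# Draw the metering pump's piston out to its waist

## Task

The piston of the small metering pump on the bench is to be inspected. First pull the pump's side lock knob straight out to its stop, with the piston still down; then take the piston by its head and draw it straight up, without wrenching it in its bore, until the whole of its narrow waist has just come out and the waist's lower edge is level with the top of the block. Hold it there and finish while still holding it; leave the little things lying round the pump where they are.

Things in the scene. Friction and masses are not known exactly. Their poses are not given: they have to be found in the camera images.
- pump_block: The metering pump, fixed to the bench: a bare aluminium block 60 x 60 mm and 95 mm high, standing in a grey foot flange 96 mm square and 12 mm high with bolt heads to 17 mm. Origin: centre of its underside, on the bench; z up, along the bore; its -x side carries the lock knob, so the knob is pulled along the block's own -x. A small brass outlet stands 22 mm out of the +x side, 30 mm up.
- bore_mouth (a point): Centre of the bore's mouth in the top face of the block, 95 mm above the bench. The bore is 17 mm wide, 88 mm deep and vertical; axes as the block's.
- lock_knob (a point): Centre of the lock's black knob, a cylinder 22 mm in diameter and 22 mm long with a level axis along the block's x; at rest 70 mm out from the bore's axis, 68 mm above the bench. Its inner end stands 17 mm clear of the brass guide, which is 18 mm thick and 12 mm long on the block's side.
- lock (a joint): How far the lock plunger is pulled out (m): 0 fully in, 0.016 at its stop; it starts at 0 to 0.0015. A light spring and drag resist with 3 to 4 N; the drag keeps it where it is left. While in, its 6 mm pin sits in the rod's waist and lets the rod rise only 3 mm.
- piston_rod: The steel piston rod, loose in the bore, about 0.2 kg, 16 mm in diameter. Origin on its axis at the underside of its collar (24 mm in diameter, 5 mm thick), which rests on the block's top when the rod is down; z up along the rod. It reaches 85 mm below and 39 mm above the origin. From 21 to 33 mm below the origin it is turned down to a 10 mm waist, so it must rise 33 mm. Nothing carries it once raised: it drops back if let go.
- rod_head (a point): Centre of the rod's black head to grasp, an upright cylinder 24 mm in diameter and 24 mm high; 27 mm above the rod's origin (so 122 mm above the bench when down). Between collar and head 10 mm of the 16 mm rod shows.
- waist_edge (a point): On the rod's axis at the lower edge of its waist, 33 mm below the rod's origin.
- gear: Bystander: a small grey printed gear, 32 mm wide and 14 mm high, beside the pump. Origin: centre of its underside.
- hex_key: Bystander: a hex key 91 x 29 x 5 mm lying beside the pump. Origin: centre of its underside.
- tweezers: Bystander: tweezers 125 x 13 x 9 mm lying beside the pump. Origin: centre of their underside.

How it is judged:
On the way, in this order (a step that is already met when the one before it is completed fails the run):
1. the lock knob is pulled out to its stop with the piston still down (value of joint lock above 0.0135 m and z of waist_edge in the frame of bore_mouth below -0.027 m), for 0.2 s.
2. the piston is held with its waist's lower edge level with the block's top (contact force between the fingers and piston_rod above 1 N and z of waist_edge in the frame of bore_mouth between -0.004 and 0.005 m and angle between the z axis of piston_rod and the z axis of pump_block, either way round below 0.06 rad and horizontal distance between waist_edge and bore_mouth below 0.004 m and value of joint lock above 0.0135 m and contact force between lock and piston_rod below 0.5 N), for 0.3 s.
At the end, for the whole second after the job is handed in: The fingers hold the rod (over 1 N) at rest, upright within 0.06 rad in its bore, its waist's lower edge between 4 mm below and 5 mm above the top of the block; the lock is out within 2.5 mm of its stop and does not touch the rod (all of step 2 and linear speed of piston_rod below 0.01 m/s); the arm keeps its last pose, push and grip.
It fails at once if the rod is wrenched against the pump (over 40 N) (contact force between piston_rod and pump_block above 40 N).
It fails at once if the rod leaves its bore (z of waist_edge in the frame of bore_mouth above 0.045 m).
It fails at once if one of the small things round the pump is moved more than 30 mm (distance of any of gear, hex_key, tweezers from where it was at the start of the episode above 0.03 m).
It also fails if it takes over 48 s, if anything falls off the work surface, if the arm or the gripper's body presses on something with over 40 N, if the wrist force passes 120 N, or if a joint passes its speed limit or range.

## Robot

A 7-joint arm with a two-finger parallel gripper is mounted at the origin on a cart in front of the work surface, level with it; the furniture and walls round the work are solid. World frame = base frame: x ahead of the robot, y to its left, z up, the work surface at z = 0. Lengths are in m, angles in rad, forces in N, time in s.
With the tool pointing down it reaches from about 0.4 to 0.85 m from the base axis. Payload 10.4 kg.
Tool frame: the origin (TCP) lies on the centre line of the jaws, within the pads' length; the fingertips stand 17 mm ahead of it and the grasp point (between the pads) lies 2 mm behind it; z points along the fingers, y is the line along which they close (so a half turn about z gives the same grasp; the last joint's range is limited). The gripper opens to 85 mm and grips with 20 to 120 N. Pads are 22 mm wide; open, the fingers measure 114 mm over their backs; the gripper's body (76 mm by 85 mm) begins 54 mm behind the grasp point. The pads swing forward as they close: fully open they stand 13 mm farther back than shut.
Start: joints at [1.105, 0.332, -0.065, 1.46, 0.022, 1.35, -0.088], TCP at [0.268, -0.565, 0.248] pointing down, gripper open.
Joint ranges: [-2.6, 2.6], [-0.5, 2.12], [-1.47, 1.34], [0.16, 2.42], [-1.27, 4.41], [0.06, 2.06], [-2.6, 2.6]. Speed limits (rad/s): [2.22, 2.22, 2.79, 2.79, 3.14, 3.14, 3.14].

## Interface

Orientations are given as a unit quaternion [x, y, z, w].
In Python, from workcell import sensors, imaging, order, spotter gives the robot as it stands. The module is installed in compiled form; this text tells all that it offers.
- The arm moves only by the shell command python3 -m inch 'ROWS' [FORCE]. ROWS is JSON, a list that holds one entry, the list of rows, each a list of 7 numbers: the shift along the tool's x, y, z in m, then the turn, a rotation vector about the tool's x, y, z in rad, then the closure, from -1 (fully open) to 1 (shut). In form: [[[x, y, z, ax, ay, az, hand], ...]]. A call has 1 to 10 rows; each row is the pose to reach, as a shift and turn from the pose commanded when the call began, along the tool's axes at that moment; what a row does not reach only later rows make up. A row lasts 1/10 s, in which the tool goes at most 50 mm and 8.59 degrees, less where a joint would pass 70% of its speed; a pose out of reach is approached as far as the arm can. A call with a gripper value outside its range is refused whole. The fingers move at their own pace and stop on an object; FORCE is the grip in N (left out, the last holds). Time passes only in rows, so rows that repeat a pose let the fingers close. It gives the time, the measured TCP pose, the force, the opening and the grip force at its end, in the units of the state.
- sensors.get_obs(): the state, without advancing time (a new reading comes with each control period).
- imaging.camera(name): name is "scene" or "top"; returns the picture (420x560x3 uint8, blue, green, red); there is no depth.
- imaging.calibration(name): a dict with "mtx" (3x3 intrinsics, pixels), "R" (3x3) and "t" (3): a world point X has camera coordinates R X + t. Camera axes: x right, y down, z forward; pixel columns grow to the right and rows downward; lengths in m; the calibration is good to about 2 mm. A picture is of the moment at which its call begins. calibration takes no time and is no camera call.
- order.hand_in(): hands the job in; it is judged then, once.
Trained networks look in the newest picture that a camera, given by its name, has taken for a name from the list of things; names that differ only in an ending like _2 or _b are one class to them, and where a whole thing is asked for, a point or a joint stands for the part that bears it (a point fixed in the world has none). Each returns a list of dicts, best first, with "conf" (0 to 1); they miss things now and then, are a little off and sometimes report something else, mostly with a low value. They report only what shows in the picture. A call takes as long as a camera call.
- spotter.look_for(label, camera): "pixel" ([column, row] in pixels, amid what is visible of it).
The state is a dict: "clock": time; "joint_pos": joint angles; "joint_velocities": joint speeds; "tau": joint torques, N m; "position": TCP position; "ee_rot": TCP orientation; "ft_force": force on the tool from outside, world axes, zero at the start; "torque": the same for the moment, N m; "grip_width": opening from 0.0 (shut) to 1.0 (fully open); "grasp_force": force on a finger pad.
Only numpy, scipy, OpenCV 4.12 (cv2) and the standard library are available. Lean on these libraries where they do the work, as an engineer would, in place of code of your own. Each camera call takes 0.05 s, during which the arm holds its last target. There are 200 camera calls.

## Working session

There is one attempt and no reset: what is moved stays moved. The work goes in short steps, Python scripts to look and compute and a shell command to move; the robot and the scene stay as the last step left them, time stands still between calls to the robot, and variables do not carry over. Pictures are saved under pics/ and viewed, at most 10 in all, crops included, and the job is handed in when it is done.

```bash
mkdir -p pics
python3 - <<'E'
from workcell import sensors, imaging, spotter
import cv2,numpy as np
for n in("scene","top"):
    im=imaging.camera(n); cv2.imwrite(f"pics/{n}0.png",im)
    c=imaging.calibration(n); print(n,np.round(c["mtx"],1).tolist(),np.round(c["R"],4).tolist(),np.round(c["t"],4).tolist())
    for l in("pump_block","lock_knob","rod_head","piston_rod","gear","hex_key","tweezers"):
        print(l,[(np.round(d["pixel"],1).tolist(),round(d["conf"],2)) for d in spotter.look_for(l,n)[:2]])
o=sensors.get_obs();print({k:np.round(v,3).tolist() for k,v in o.items()})
E
```

```text
scene [[421.9, 0.0, 288.1], [0.0, 421.9, 213.5], [0.0, 0.0, 1.0]] [[0.7547, -0.656, 0.0073], [-0.2664, -0.3166, -0.9104], [0.5995, 0.6851, -0.4137]] [-0.4017, 0.2954, 0.4827]
pump_block [([302.3, 285.5], 0.9)]
lock_knob [([282.9, 283.9], 0.69), ([344.5, 310.9], 0.32)]
rod_head []
piston_rod [([301.6, 239.8], 0.8)]
gear []
hex_key [([269.4, 277.7], 0.42)]
tweezers [([336.9, 316.6], 0.53)]
top [[501.8, 0.0, 283.8], [0.0, 501.8, 213.0], [0.0, 0.0, 1.0]] [[-0.0055, -1.0, 0.0045], [-0.9933, 0.005, -0.1158], [0.1158, -0.0051, -0.9933]] [0.082, 0.6153, 0.9224]
pump_block [([333.3, 249.9], 0.92)]
lock_knob [([346.8, 281.9], 0.67)]
rod_head [([340.0, 243.7], 0.53), ([300.0, 213.9], 0.31)]
piston_rod [([338.3, 243.6], 0.6)]
gear [([301.8, 214.1], 0.75)]
hex_key [([285.6, 252.7], 0.52)]
tweezers [([333.9, 249.2], 0.56), ([366.9, 211.6], 0.51)]
{'clock': 0.8, 'joint_pos': [1.105, 0.332, -0.065, 1.46, 0.022, 1.35, -0.089], 'joint_velocities': [0.001, -0.001, -0.0, -0.002, -0.001, 0.001, 0.001], 'tau': [0.001, -62.517, 0.049, -39.18, 0.016, 0.002, -0.0], 'position': [0.268, -0.565, 0.248], 'ee_rot': [0.976, 0.22, 0.0, 0.0], 'ft_force': [-0.2, -0.248, -0.233], 'torque': [-0.033, 0.006, 0.033], 'grasp_force': 0.0, 'grip_width': 0.997}
```

View pics/scene0.png

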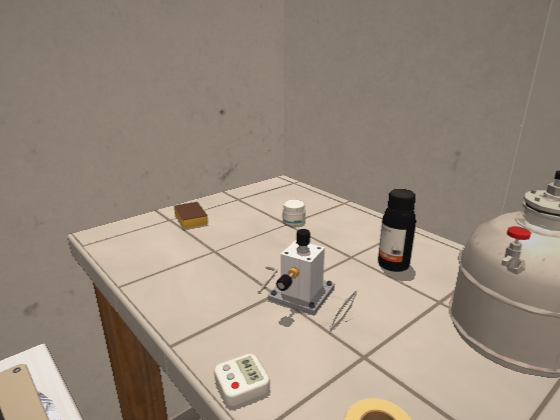

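View pics/top0.png

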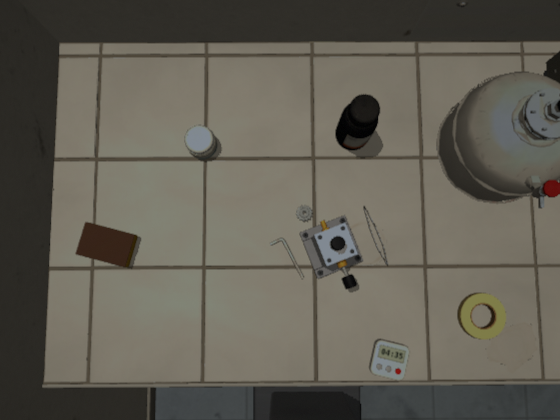

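The scene view shows the pump at about (302,275), with its knob at (285,283) and its head at (303,238). In the top view the head is at (338,243), the knob at (349,282), the gear at (304,213), the hex key at about (290,257) and the tweezers at about (375,237). I'll zoom in next.

Run:
```python
import cv2,numpy as np
a=cv2.imread("pics/top0.png")[195:305,265:395]; b=cv2.imread("pics/scene0.png")[220:320,255:365]
f=lambda i,s:cv2.resize(i,None,fx=s,fy=s,interpolation=cv2.INTER_CUBIC)
cv2.imwrite("pics/ta.png",cv2.convertScaleAbs(f(a,5),alpha=1.5,beta=25));cv2.imwrite("pics/sb.png",cv2.convertScaleAbs(f(b,5),alpha=1.5,beta=25))
```

```text
(no output)
```

View pics/ta.png

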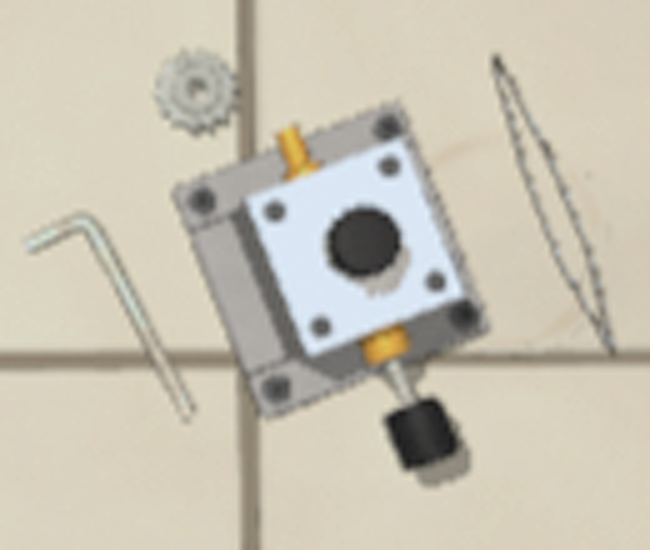

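View pics/sb.png

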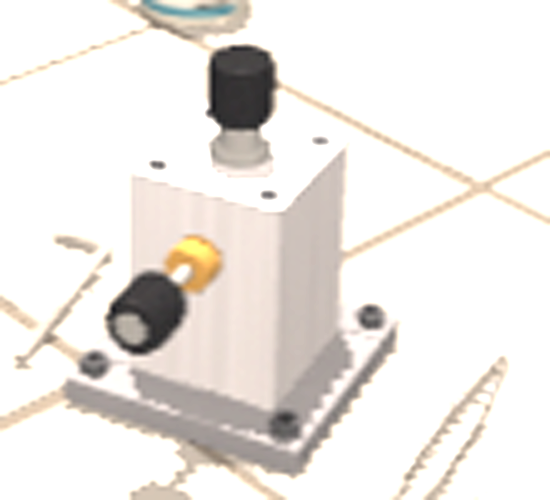

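Top crop (5x): the block-top corners are at (248,200), (405,140), (463,298) and (309,355), the head is at (365,240) and the knob at (422,435). Scene crop: the block corners are at (278,212), (132,177) and (345,148), and the knob is at (147,312).

```bash
cat > fit.py <<'E'
from workcell import imaging
import numpy as np
from scipy.optimize import least_squares
C={n:imaging.calibration(n) for n in("top","scene")}
def proj(n,X):
    c=C[n];p=np.asarray(c["mtx"])@(np.asarray(c["R"])@X+np.asarray(c["t"]));return p[:2]/p[2]
B,F=.03,.048
T=[((B,B,.095),(248,200)),((B,-B,.095),(405,140)),((-B,-B,.095),(463,298)),((-B,B,.095),(309,355)),((0,0,.134),(365,240)),((-.07,0,.072),(421,434)),
((F,F,.012),(178,188)),((F,-F,.012),(400,103)),((-F,-F,.012),(490,330)),((-F,F,.012),(265,418))]
S=[((-B,-B,.095),(278,212)),((-B,B,.095),(132,177)),((B,-B,.095),(345,148)),((0,0,.122),(241,87)),((-.07,0,.068),(147,312)),((-F,F,.012),(68,380)),((F,-F,.012),(396,323)),((-F,-F,.012),(298,452))]
obs=[("top",p,(np.array(q)+.5)/5-.5+[265,195]) for p,q in T]+[("scene",p,(np.array(q)+.5)/5-.5+[255,220]) for p,q in S]
def res(v,cams):
    c,s=np.cos(v[2]),np.sin(v[2]);R=np.array([[c,-s,0],[s,c,0],[0,0,1]])
    return np.concatenate([proj(n,R@np.array(p)+[v[0],v[1],0])-q for n,p,q in obs if n in cams])
if __name__=="__main__":
  for cams in(("top",),("scene",),("top","scene")):
    r=least_squares(res,[.5,-.1,.35],args=(cams,),loss="soft_l1");print(cams,np.round(r.x,4),np.round(r.fun.reshape(-1,2),1).tolist() )
E
python3 fit.py
```

```text
('top',) [ 0.5526 -0.013   0.3568] [[-0.2, -0.2], [-0.3, -0.1], [0.5, -0.2], [-0.2, 0.4], [0.7, 0.3], [-0.2, -0.4], [-0.9, -0.1], [0.5, -0.4], [0.7, 0.3], [-0.5, 0.4]]
('scene',) [ 0.551  -0.0166  0.3765] [[0.4, 0.4], [-1.1, -0.8], [0.6, -1.7], [-0.1, 0.5], [0.2, 0.6], [-1.5, -0.2], [0.8, -0.9], [0.0, 0.6]]
('top', 'scene') [ 0.5527 -0.0139  0.3641] [[0.2, -0.1], [0.0, -0.2], [1.1, -0.4], [0.5, 0.4], [1.2, 0.3], [0.6, -0.5], [-0.5, 0.1], [0.7, -0.5], [1.3, 0.0], [0.2, 0.5], [-0.3, -0.5], [-1.5, -1.9], [0.3, -2.5], [-0.4, -0.3], [-0.5, -0.6], [-1.8, -1.5], [0.6, -1.6], [-0.8, -0.4]]
```

```bash
cat > go.py <<'E'
import sys,numpy as np
from workcell import sensors
from scipy.spatial.transform import Rotation as R
# usage: go.py blockx blocky z : shift/turn in tool axes from measured pose to a point in pump coords, tool x along block x
P,Y=np.array([.5525,-.0137,0]),.361
b=R.from_euler("z",Y); o=sensors.get_obs(); A=R.from_quat(o["ee_rot"]); p=np.array(o["position"])
T=R.from_matrix(b.as_matrix()@np.diag([1,-1,-1]))
if len(sys.argv)>3:
    t=P+b.apply([float(v) for v in sys.argv[1:4]])
    print("shift",A.inv().apply(t-p).round(4),"turn",(A.inv()*T).as_rotvec().round(4))
print("t",round(o["clock"],2),"pump-frame tcp",b.inv().apply(p-P).round(4),"f(pump)",b.inv().apply(o["ft_force"]).round(2),"tilt",(A.inv()*T).as_rotvec().round(4),"w",round(o["grip_width"],3),"g",round(o["grasp_force"],1))
E
python3 go.py -.07 0 .16
```

```text
shift [ 0.4236 -0.3816  0.0883] turn [ 0.0001 -0.      0.0818]
t 0.8 pump-frame tcp [-0.461  -0.415   0.2483] f(pump) [-0.28 -0.16 -0.23] tilt [ 0.0001 -0.      0.0818] w 0.997 g 0.0
```

```bash
python3 -m inch '[[[0.05,-0.04,0.01,0,0,0.08,-1],[0.09,-0.08,0.02,0,0,0.08,-1],[0.13,-0.115,0.03,0,0,0.08,-1],[0.165,-0.15,0.04,0,0,0.08,-1],[0.2,-0.18,0.05,0,0,0.08,-1],[0.235,-0.21,0.05,0,0,0.08,-1],[0.27,-0.245,0.05,0,0,0.08,-1],[0.305,-0.275,0.05,0,0,0.08,-1],[0.34,-0.305,0.05,0,0,0.08,-1],[0.37,-0.333,0.05,0,0,0.08,-1]]]' 20; python3 go.py -.07 0 .12
```

```text
clock: 1.8
position: [0.4592, -0.1056, 0.1987]
ee_rot: [0.984, 0.18, 0.0, 0.0]
ft_force: [1.6, -0.3, 0.3]
grip_width: 1.002
grasp_force: 0.0
shift [ 0.0498 -0.053   0.0787] turn [ 0.001  -0.0007  0.0015]
t 1.8 pump-frame tcp [-0.1198 -0.053   0.1987] f(pump) [ 1.39 -0.87  0.25] tilt [ 0.001  -0.0007  0.0015] w 1.002 g 0.0
```

```bash
python3 -m inch '[[[0.025,-0.025,0.02,0,0,0,-0.3],[0.05,-0.05,0.06,0,0,0,-0.3],[0.05,-0.05,0.075,0,0,0,-0.3],[0.05,-0.05,0.075,0,0,0,-0.3],[0.05,-0.05,0.075,0,0,0,-0.3]]]'; python3 go.py -.07 0 .066
python3 - <<'E'
from workcell import imaging
import cv2
a=imaging.camera("top")[180:310,265:395];b=imaging.camera("scene")[195:325,240:370]
cv2.imwrite("pics/h1.png",cv2.resize(cv2.hconcat([a,b]),None,fx=3,fy=3,interpolation=cv2.INTER_CUBIC))
E
```

```text
clock: 2.3
position: [0.4877, -0.0435, 0.1239]
ee_rot: [0.984, 0.18, 0.0, 0.0]
ft_force: [-0.7, -0.0, 0.2]
grip_width: 0.647
grasp_force: 0.0
shift [ 0.0012 -0.005   0.0579] turn [0.0002 0.     0.0012]
t 2.3 pump-frame tcp [-0.0712 -0.005   0.1239] f(pump) [-0.7   0.23  0.21] tilt [0.0002 0.     0.0012] w 0.647 g 0.0
```

View pics/h1.png

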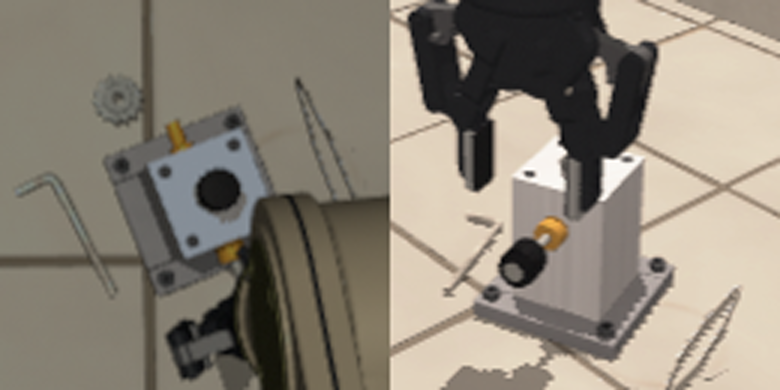

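The fingers hang on either side of the knob (knob at about (522,262) in the right half), and the lateral alignment looks right. Next I'll descend.

```bash
python3 -m inch '[[[0.001,-0.005,0.0,0,0,0,-0.2],[0.001,-0.005,0.02,0,0,0,-0.2],[0.001,-0.005,0.04,0,0,0,-0.2],[0.001,-0.005,0.058,0,0,0,-0.2],[0.001,-0.005,0.058,0,0,0,-0.2],[0.001,-0.005,0.058,0,0,0,0.2],[0.001,-0.005,0.058,0,0,0,0.3],[0.001,-0.005,0.058,0,0,0,0.3]]]'; python3 go.py -.07 0 .066
```

```text
clock: 3.2
position: [0.4875, -0.038, 0.0664]
ee_rot: [0.984, 0.18, 0.001, 0.0]
ft_force: [0.4, -0.4, -0.8]
grip_width: 0.349
grasp_force: 0.0
shift [-0.0006  0.0002  0.0004] turn [ 0.0011 -0.0015  0.0016]
t 3.2 pump-frame tcp [-0.0694  0.0002  0.0664] f(pump) [ 0.21 -0.47 -0.78] tilt [ 0.0011 -0.0015  0.0016] w 0.349 g 0.0
```

```bash
python3 -m inch '[[[0,0,0,0,0,0,0.4],[0,0,0,0,0,0,0.44],[0,0,0,0,0,0,0.47],[0,0,0,0,0,0,0.5],[0,0,0,0,0,0,0.55],[0,0,0,0,0,0,0.55]]]' 20; python3 go.py
```

```text
clock: 3.8
position: [0.4877, -0.0395, 0.0661]
ee_rot: [0.984, 0.18, 0.001, 0.001]
ft_force: [1.6, -6.3, 4.6]
grip_width: 0.249
grasp_force: 19.5
t 3.8 pump-frame tcp [-0.0697 -0.0012  0.0661] f(pump) [-0.79 -6.48  4.56] tilt [ 0.0025 -0.0013  0.0005] w 0.249 g 19.5
```

```bash
python3 -m inch '[[[0,0.0015,0,0,0,0,0.6],[0,0.0015,0,0,0,0,0.6],[-0.003,0.0015,0,0,0,0,0.6],[-0.006,0.0015,0,0,0,0,0.6],[-0.009,0.0015,0,0,0,0,0.6],[-0.012,0.0015,0,0,0,0,0.6],[-0.012,0.0015,0,0,0,0,0.6],[-0.012,0.0015,0,0,0,0,0.6]]]' 30; python3 go.py
```

```text
clock: 4.6
position: [0.4766, -0.0439, 0.066]
ee_rot: [0.984, 0.18, 0.001, 0.0]
ft_force: [2.1, -1.8, 8.2]
grip_width: 0.249
grasp_force: 29.9
t 4.6 pump-frame tcp [-0.0817 -0.0014  0.066 ] f(pump) [ 1.33 -2.41  8.18] tilt [ 0.0011 -0.0012  0.0016] w 0.249 g 29.9
```

```bash
python3 -m inch '[[[-0.002,0,-0.0005,0,0,0,0.6],[-0.004,0,-0.0005,0,0,0,0.6],[-0.005,0,-0.0005,0,0,0,0.6],[-0.006,0,-0.0005,0,0,0,0.6],[-0.006,0,-0.0005,0,0,0,0.6],[-0.006,0,-0.0005,0,0,0,0.6]]]'; python3 go.py
```

```text
clock: 5.2
position: [0.4738, -0.0449, 0.0665]
ee_rot: [0.984, 0.181, 0.004, 0.0]
ft_force: [19.7, 2.2, -12.0]
grip_width: 0.248
grasp_force: 30.0
t 5.2 pump-frame tcp [-0.0847 -0.0014  0.0665] f(pump) [ 19.24  -4.91 -11.98] tilt [ 0.0015 -0.0078  0.0025] w 0.248 g 30.0
```

The lock is at its stop: about 15 mm of travel, with 19 N of pull. I'll let go and rise.

```bash
python3 -m inch '[[[0,0,0,0,0,0,0.2],[0,0,0,0,0,0,0.0],[0,0,0,0,0,0,0.0],[0,0,-0.03,0,0,0,-0.2],[0,0,-0.06,0,0,0,-0.2],[0,0,-0.09,0,0,0,-0.2],[0,0,-0.105,0,0,0,-0.2],[0,0,-0.105,0,0,0,-0.2]]]' 20; python3 go.py 0 -0.002 .165;  python3 - <<'E'
from workcell import imaging
import cv2
b=imaging.camera("scene")[195:325,240:370]
cv2.imwrite("pics/h2.png",cv2.resize(b,None,fx=4,fy=4,interpolation=cv2.INTER_CUBIC))
E
```

```text
clock: 6.0
position: [0.4712, -0.0457, 0.1727]
ee_rot: [0.984, 0.18, 0.001, 0.001]
ft_force: [0.1, -0.1, -0.2]
grip_width: 0.6
grasp_force: 0.0
shift [0.0873 0.0009 0.0079] turn [ 0.0019 -0.0024  0.0016]
t 6.0 pump-frame tcp [-0.0874 -0.0013  0.1727] f(pump) [ 0.02 -0.11 -0.24] tilt [ 0.0019 -0.0024  0.0016] w 0.6 g 0.0
```

View pics/h2.png

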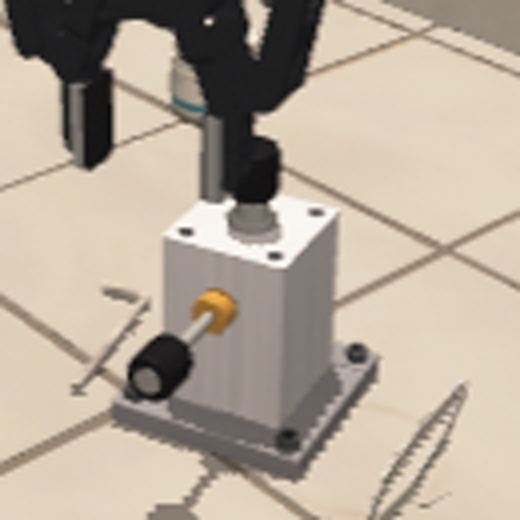

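The knob stands out at (160,368), and the rod is still down with its head at (255,170). Next I move over the head and descend.

```bash
python3 -m inch '[[[0.03,0.001,-0.005,0.002,-0.002,0.0015,-0.2],[0.06,0.001,-0.005,0.002,-0.002,0.0015,-0.2],[0.0873,0.001,-0.005,0.002,-0.002,0.0015,-0.2],[0.0873,0.001,-0.005,0.002,-0.002,0.0015,-0.2],[0.0873,0.001,0.015,0.002,-0.002,0.0015,-0.2],[0.0873,0.001,0.035,0.002,-0.002,0.0015,-0.2],[0.0873,0.001,0.049,0.002,-0.002,0.0015,0.1],[0.0873,0.001,0.049,0.002,-0.002,0.0015,0.25],[0.0873,0.001,0.049,0.002,-0.002,0.0015,0.25]]]' 20; python3 go.py 0 -0.002 .124
```

```text
clock: 6.95
position: [0.5521, -0.0157, 0.1217]
ee_rot: [0.984, 0.18, -0.002, -0.001]
ft_force: [0.6, 0.7, 0.7]
grip_width: 0.377
grasp_force: 0.0
shift [ 0.001   0.0003 -0.0023] turn [-0.0023  0.0027  0.0003]
t 6.95 pump-frame tcp [-0.001  -0.0017  0.1217] f(pump) [0.79 0.43 0.73] tilt [-0.0023  0.0027  0.0003] w 0.377 g 0.0
```

```bash
python3 -m inch '[[[0.001,0,-0.002,-0.002,0.002,0,0.3],[0.001,0,-0.002,-0.002,0.002,0,0.36],[0.001,0,-0.002,-0.002,0.002,0,0.39],[0.001,0,-0.002,-0.002,0.002,0,0.42],[0.001,0,-0.002,-0.002,0.002,0,0.44],[0.001,0,-0.002,-0.002,0.002,0,0.44]]]' 20; python3 go.py
```

```text
clock: 7.55
position: [0.5535, -0.015, 0.124]
ee_rot: [0.984, 0.18, 0.0, -0.0]
ft_force: [0.0, 2.5, 2.0]
grip_width: 0.279
grasp_force: 1.2
t 7.55 pump-frame tcp [ 0.0004 -0.0016  0.124 ] f(pump) [0.91 2.38 1.99] tilt [-0.     -0.0003  0.0006] w 0.279 g 1.2
```

```bash
python3 -m inch '[[[0,-0.0003,0,0,0,0,0.47],[0,-0.0003,0,0,0,0,0.5],[0,-0.0003,0,0,0,0,0.55],[0,-0.0003,0,0,0,0,0.6],[0,-0.0003,0,0,0,0,0.6]]]' 25; python3 go.py
```

```text
clock: 8.05
position: [0.5535, -0.0149, 0.1241]
ee_rot: [0.984, 0.18, 0.0, 0.0]
ft_force: [-1.3, 1.3, 5.3]
grip_width: 0.271
grasp_force: 24.4
t 8.05 pump-frame tcp [ 0.0005 -0.0015  0.1241] f(pump) [-0.77  1.69  5.33] tilt [ 0.0002 -0.0004  0.0003] w 0.271 g 24.4
```

Centred, with small forces. I'll lift 12 mm slowly and check.

```bash
python3 -m inch '[[[0,0,-0.002,0,0,0,0.65],[0,0,-0.004,0,0,0,0.65],[0,0,-0.006,0,0,0,0.65],[0,0,-0.008,0,0,0,0.65],[0,0,-0.01,0,0,0,0.65],[0,0,-0.012,0,0,0,0.65],[0,0,-0.012,0,0,0,0.65]]]' 25; python3 go.py
```

```text
clock: 8.75
position: [0.5533, -0.015, 0.1361]
ee_rot: [0.984, 0.18, 0.0, 0.0]
ft_force: [-0.3, 1.3, -1.0]
grip_width: 0.271
grasp_force: 24.7
t 8.75 pump-frame tcp [ 0.0003 -0.0015  0.1361] f(pump) [ 0.22  1.33 -1.  ] tilt [ 0.0003 -0.0002  0.0003] w 0.271 g 24.7
```

```bash
python3 -m inch '[[[0,0,-0.0025,0,0,0,0.65],[0,0,-0.005,0,0,0,0.65],[0,0,-0.0075,0,0,0,0.65],[0,0,-0.01,0,0,0,0.65],[0,0,-0.0125,0,0,0,0.65],[0,0,-0.015,0,0,0,0.65],[0,0,-0.0175,0,0,0,0.65],[0,0,-0.02,0,0,0,0.65],[0,0,-0.0215,0,0,0,0.65],[0,0,-0.0215,0,0,0,0.65]]]'; python3 go.py
python3 - <<'E'
from workcell import imaging
import cv2
b=imaging.camera("scene")[185:305,260:350]
cv2.imwrite("pics/h3.png",cv2.resize(b,None,fx=5,fy=5,interpolation=cv2.INTER_CUBIC))
E
```

```text
clock: 9.75
position: [0.5534, -0.015, 0.1576]
ee_rot: [0.984, 0.18, 0.0, 0.0]
ft_force: [-0.4, -0.4, -0.2]
grip_width: 0.27
grasp_force: 24.7
t 9.75 pump-frame tcp [ 0.0004 -0.0015  0.1576] f(pump) [-0.48 -0.21 -0.24] tilt [ 0.0003 -0.0004  0.0003] w 0.27 g 24.7
```

View pics/h3.png

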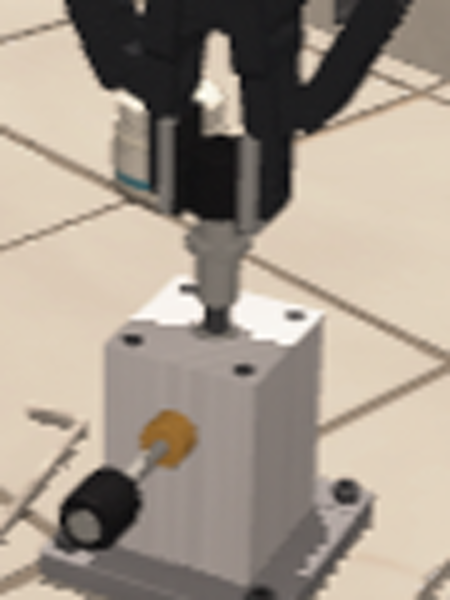

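The rod is raised and gripped. The waist's upper shoulder shows at about (215,308) and the bore mouth at about (215,330). A quick projection will check the height.

Run:
```python
from fit import proj
import numpy as np
d=-np.array([.6585,.7525,0])
for lift in(.030,.033,.036):
    z=.095+lift
    f=lambda r,h:(((proj("scene",np.array([.551,-.0166,h])+r*d)-[260,185]+.5)*5-.5).round(0)).tolist()
    print(lift,"shoulder",f(.008,z-.021),"collar under",f(.012,z),"collar top",f(.012,z+.005),"head under",f(.012,z+.015),"mouth front",f(.0085,.095))
```

```text
0.03 shoulder [215.0, 320.0] collar under [217.0, 273.0] collar top [217.0, 260.0] head under [218.0, 235.0] mouth front [215.0, 342.0]
0.033 shoulder [215.0, 312.0] collar under [217.0, 265.0] collar top [217.0, 253.0] head under [218.0, 227.0] mouth front [215.0, 342.0]
0.036 shoulder [215.0, 305.0] collar under [217.0, 258.0] collar top [217.0, 245.0] head under [218.0, 219.0] mouth front [215.0, 342.0]
```

```bash
python3 -m inch '[[[0,0,0,0,0,0,0.65],[0,0,0,0,0,0,0.65],[0,0,0,0,0,0,0.65],[0,0,0,0,0,0,0.65],[0,0,0,0,0,0,0.65]]]'; python3 go.py; python3 -c "
from workcell import order;print(order.hand_in())"
```

```text
clock: 10.3
position: [0.5533, -0.015, 0.1572]
ee_rot: [0.984, 0.18, -0.0, 0.0]
ft_force: [0.1, -0.8, -1.6]
grip_width: 0.268
grasp_force: 24.7
t 10.3 pump-frame tcp [ 0.0002 -0.0015  0.1572] f(pump) [-0.19 -0.84 -1.62] tilt [0.0001 0.0001 0.0002] w 0.268 g 24.7
the job is handed in; nothing more can be done
None
```

I pulled the lock to its stop, drew the piston up about 33 mm and handed the job in still holding it at about 25 N. The waist's lower edge is level with the block's top to within about 2 mm, judged from tool travel and one camera image. No verdict came back.

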